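# Make up two repair kits at the parts counter

### The job

Make up the two repair kits from the loose stock on the bench: the blue tray gets the solid aluminium piston, the six-sided brass coupling and the black rubber buffer, and the yellow tray gets the filter with the orange end caps and the red drain plug. Stand each part upright on the floor of a compartment of its own, in any compartment of the right tray. Leave the blue-capped filter, the round brass bush and the open steel sleeve standing where they are.

Things in the scene. Friction and masses are not known exactly. Their poses are not given: they have to be found in the camera images.
- blue_tray: Shallow open blue plastic kit tray, 214 x 78 x 20 mm, with three compartments in a row. Fixed. Floor, walls and dividers 4 mm thick. Origin at the centre of its underside, z up, x along the row, y across. Compartments 66 (x) by 70 mm (y) inside, centred at y = 0, x = -70, 0 and +70 mm. Left or right on the bench, the row pointing away from the robot (within 14 degrees).
- yellow_tray: Shallow open yellow plastic kit tray, 144 x 78 x 20 mm, with two compartments in a row. Fixed. Floor, walls and dividers 4 mm thick. Origin at the centre of its underside, z up, x along the row, y across. Compartments 66 (x) by 70 mm (y) inside, centred at y = 0, x = -35 and +35 mm. Left or right on the bench, the row pointing away from the robot (within 14 degrees).
- piston: Plain solid aluminium piston: a silvery cylinder 44 mm in diameter, 58 mm tall, with two thin black rings near its foot and a closed flat top with a small black centre dot. 0.15 to 0.31 kg. Stands loose and upright; origin at the centre of its underside, z up along its axis.
- hex_coupling: Six-sided brass coupling: hexagonal prism, 38 mm across flats, 54 mm tall, with a dark bore mark on top. Pairs of opposite flats face its own x axis and the directions 60 and 120 degrees from it. 0.17 to 0.35 kg. Stands loose and upright; origin at the centre of its underside, z up along its axis.
- buffer: Black rubber buffer: a black cylinder 44 mm in diameter and 50 mm tall, a 30 mm steel disc on its top and a 10 mm steel stud rising 12 mm above that (62 mm in all). It is hard enough to grip by its black sides like a rigid part. Stands loose and upright; origin at the centre of its underside, z up along its axis.
- orange_filter: Filter cartridge with ORANGE end caps: white pleated body 42 mm in diameter between two caps 46 mm in diameter and 12 mm thick, 68 mm tall; black dot on top. About 0.1 kg. Stands loose and upright; origin at the centre of its underside, z up along its axis.
- red_plug: Red plastic drain plug: a round foot 44 mm in diameter and 26 mm tall with a square head above it, 26 x 26 mm, 32 mm tall (58 mm in all); the head's faces look along the plug's own x and y axes. Stands loose and upright; origin at the centre of its underside, z up along its axis.
- blue_filter: Surplus stock, to be left alone: filter cartridge of the same shape and size as the other one (46 mm in diameter, 68 mm tall) but with BLUE end caps. Stands loose and upright; origin at the centre of its underside, z up along its axis.
- brass_bush: Surplus stock, to be left alone: ROUND brass bush with a foot flange 48 mm in diameter and 10 mm thick, a barrel 34 mm in diameter, 45 mm tall in all, dark bore mark on top. Stands loose and upright; origin at the centre of its underside, z up along its axis.
- steel_sleeve: Surplus stock, to be left alone: open steel tube, 46 mm outside, 30 mm bore (you can see through it to the bench), 50 mm tall. Stands loose and upright; origin at the centre of its underside, z up along its axis.
There are look-alikes about, which are no part of the job. Of the things that look like the blue_tray, the larger one is meant. What is shaped like the hex_coupling but green is not meant.

How it is judged:
By the outcome, as a careful person would: the job done as asked, in the order asked, and still so for the second after the job is handed in, with the robot touching nothing.
It also fails if it takes over 128 s, if anything falls off the work surface, if the arm or the gripper's body presses on something with over 40 N, if the wrist force passes 120 N, or if a joint passes its speed limit or range.

### The arm

A 7-joint arm with a two-finger parallel gripper is mounted at the origin on the work surface. World frame = base frame: x ahead of the robot, y to its left, z up, the work surface at z = 0. Lengths are in m, angles in degrees, forces in N, time in s.
With the tool pointing down it reaches from about 0.425 to 0.875 m from the base axis. Payload 4.7 kg.
Tool frame: the origin (TCP) lies at the very end of the fingers, on their centre line; the grasp point (between the pads) lies 19 mm behind it (pinch_z is the distance from the TCP to the grasp point, in m); z points along the fingers, y is the direction in which the jaws open and shut (so a half turn about z gives the same grasp; the last joint's range is limited). The gripper opens to 87 mm and grips with 3 to 60 N. Pads are 19 mm wide; open, the fingers measure 117 mm over their backs; the gripper's body (75 mm by 190 mm) begins 51 mm behind the grasp point.
Start: joints at [74.318, 18.392, -4.016, 83.108, 1.295, 78.541, -3.26], TCP at [0.184, -0.623, 0.223] pointing down, gripper open.
Joint ranges: [-163.93, 163.93], [-17.29, 119.83], [-79.2, 71.16], [3.27, 140.29], [-89.18, 269.18], [5.43, 117.66], [-154.24, 154.24]. Speed limits (degrees/s): [147.25, 147.25, 180, 180, 180, 180, 180].

### API

Orientations are given as [roll, pitch, yaw] about the fixed x, y, z axes, in that order (R = Rz(yaw) Ry(pitch) Rx(roll)).
In Python, from cell import get_obs, read_camera, camera_params, sign_off, pinch_z gives the robot as it stands.
- The arm moves only by the shell command python3 -m handwheel 'ROWS' [FORCE]. ROWS is JSON, a list of rows, each a list of 5 numbers: the finger opening in m, from 0 to 0.087, then the shift along the tool's x, y, z in m, then the turn about the tool's z in rad. In form: [[jaw, tx, ty, tz, twist], ...]. A call has 1 to 20 rows; each row is the pose to reach, as a shift and turn from the pose commanded when the call began, along the tool's axes at that moment; what a row does not reach only later rows make up. A row lasts 1/10 s, in which the tool goes at most 50 mm and 8.59 degrees, less where a joint would pass 70% of its speed; a pose out of reach is approached as far as the arm can. A call with a gripper value outside its range is refused whole. The fingers move at their own pace and stop on an object; FORCE is the grip in N (left out, the last holds). Time passes only in rows, so rows that repeat a pose let the fingers close. It gives the time, the measured TCP pose, the force and the opening at its end, in the units of the state.
- get_obs(): the state, without advancing time (a new reading comes with each control period).
- read_camera(name): name is "side" or "top"; returns the picture (480x640x3 uint8, blue, green, red); there is no depth.
- camera_params(name): a dict with "camera_matrix" (3x3 intrinsics, pixels), "k1" (the pictures are not rectified: a ray, as slopes to the right and down, at radius r is drawn at 1 + k1 r^2 times it, then the intrinsics apply), "R" (3x3) and "t" (3): a world point X has camera coordinates R X + t. Camera axes: x right, y down, z forward; pixel columns grow to the right and rows downward; lengths in m; the calibration is good to about 2 mm. A picture is of the moment at which its call begins. camera_params takes no time and is no camera call.
- sign_off(): hands the job in, once; it reports no verdict.
The state is a dict: "time_s": time; "qpos": joint angles; "joint_velocities": joint speeds; "effort": joint torques, N m; "tool_pos": TCP position; "tool_rot": TCP orientation; "force": force on the tool from outside, world axes, zero at the start; "wrist_torque": the same for the moment, N m; "grip_width": finger opening in m.
Only numpy, scipy, OpenCV 4.12 (cv2) and the standard library are available. Lean on these libraries where they do the work, as an engineer would, in place of code of your own. Each camera call takes 0.05 s, during which the arm holds its last target.

## Working session

There is one attempt and no reset: what is moved stays moved. The work goes in short steps, Python scripts to look and compute and a shell command to move; the robot and the scene stay as the last step left them, time stands still between calls to the robot, and variables do not carry over. Pictures are saved under pics/ and viewed, and the job is handed in when it is done.

```bash
ls; mkdir -p pics; python3 - <<'E'
from cell import *
import cv2
print(get_obs())
print(pinch_z)
for n in("top","side"):
    im=read_camera(n); cv2.imwrite(f"pics/{n}0.png",im); print(n,camera_params(n))
E
```

```text
pics
{'time_s': 0.0, 'qpos': array([74.32028729, 18.43876592, -4.01544691, 83.17453969,  1.29383819,
       78.54109191, -3.25928564]), 'joint_velocities': array([ 0.1762365 , -0.00967345, -0.00132766,  0.03971943, -0.01466132,
        0.03024653, -0.01519581]), 'effort': array([-2.54729284e-04, -4.91292894e+01, -4.03714003e-01, -3.12526739e+01,
       -6.37530070e-02,  4.39265231e-02,  1.81574464e-04]), 'tool_pos': array([ 0.18427477, -0.62275448,  0.221468  ]), 'tool_rot': array([-1.79890781e+02,  4.65482985e-03,  1.64898609e+01]), 'force': array([ 0.32680481,  0.51820256, -1.01199883]), 'wrist_torque': array([-0.01573199,  0.01433637, -0.00763084]), 'grip_width': 0.08704272070096837}
0.0187
top {'camera_matrix': array([[563.46208218,   0.        , 330.44891146],
       [  0.        , 563.46208218, 227.22916007],
       [  0.        ,   0.        ,   1.        ]]), 'k1': -0.06303588066423897, 'R': array([[ 5.00624214e-04, -9.99994734e-01, -3.20654739e-03],
       [-9.98929755e-01, -3.51781949e-04, -4.62517185e-02],
       [ 4.62503469e-02,  3.22627033e-03, -9.98924670e-01]]), 't': array([-0.04653985,  0.50563179,  1.43108174])}
side {'camera_matrix': array([[445.63688057,   0.        , 327.01012668],
       [  0.        , 445.63688057, 235.60532187],
       [  0.        ,   0.        ,   1.        ]]), 'k1': -0.0632300436135806, 'R': array([[-0.88608463, -0.46326533,  0.01546806],
       [-0.33259461,  0.61219981, -0.71735083],
       [ 0.32285423, -0.64077814, -0.69654039]]), 't': array([0.41213949, 0.22598172, 0.81600291])}
```

View pics/top0.png

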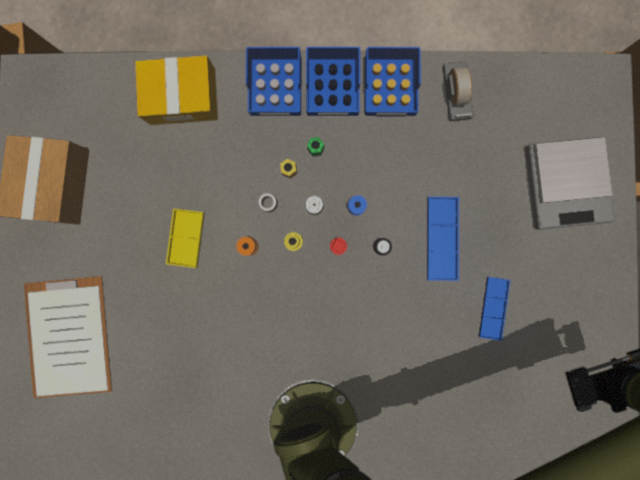

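View pics/side0.png

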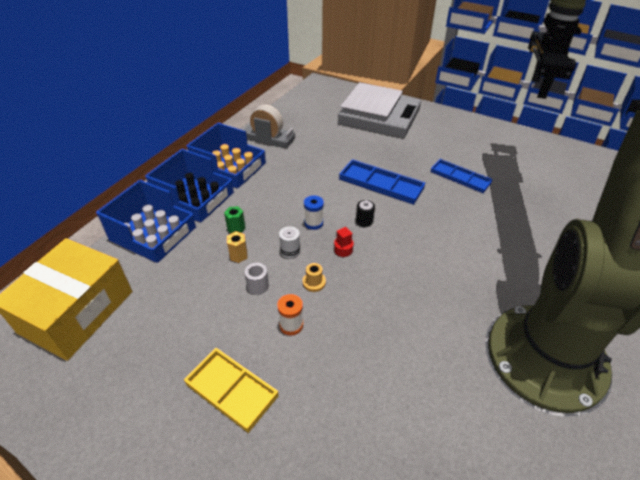

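```bash
cat > h.py <<'E'
import numpy as np, cv2
from cell import *
def ray(name,u,v):
    p=camera_params(name);K=p["camera_matrix"]
    d=cv2.undistortPoints(np.array([[[u,v]]],float),K,np.array([p["k1"],0,0,0,0.]))[0,0]
    R=np.array(p["R"]);t=np.array(p["t"])
    return -R.T@t, R.T@np.array([d[0],d[1],1])
def onz(name,u,v,z):
    c,d=ray(name,u,v); return c+d*(z-c[2])/d[2]
def two(pt,ps):
    c1,d1=ray("top",*pt);c2,d2=ray("side",*ps)
    s=np.linalg.lstsq(np.c_[d1,-d2],c2-c1,rcond=None)[0]
    a=c1+d1*s[0];b=c2+d2*s[1]; return (a+b)/2,np.linalg.norm(a-b)
def proj(name,X):
    p=camera_params(name)
    return cv2.projectPoints(np.array([X],float),cv2.Rodrigues(np.array(p["R"]))[0],np.array(p["t"],float),p["camera_matrix"],np.array([p["k1"],0,0,0,0.]))[0][0,0]
E
python3 - <<'E'
import cv2
im=cv2.imread("pics/top0.png")
cv2.imwrite("pics/tc0.png",cv2.resize(im[130:265,230:400],None,fx=4.4,fy=4.4,interpolation=cv2.INTER_CUBIC))
im=cv2.imread("pics/side0.png")
cv2.imwrite("pics/sc0.png",cv2.resize(im[190:345,215:385],None,fx=3.8,fy=3.8,interpolation=cv2.INTER_CUBIC))
E
```

```text
(no output)
```

View pics/tc0.png

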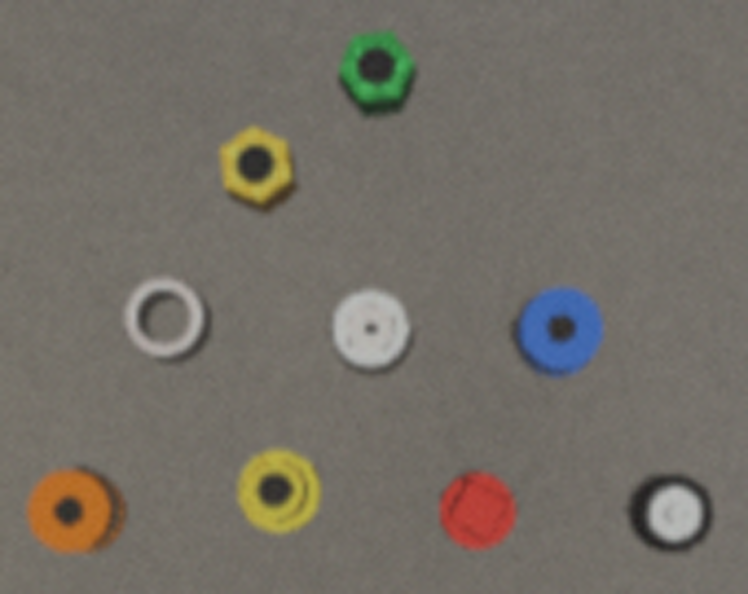

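View pics/sc0.png

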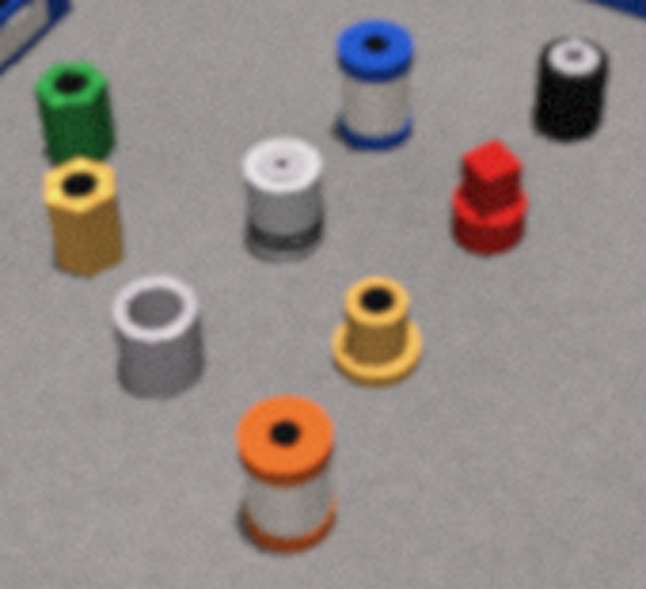

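Candidates (top-view pixels):
- **Piston:** (314,205), solid top with a dot. The sleeve at (267,202) is open, so not that.
- **Brass hex:** (288,167). Not the green hex (316,146) or the round flanged bush (293,242).
- **Buffer:** (383,247), black.
- **Orange filter:** (246,246). Not the blue filter (357,205).
- **Red plug:** (338,246).
- **Blue tray:** the larger one, at (443,238). Not the small one (494,308) or the bins.
- **Yellow tray:** (185,238). Not the yellow carton.

The crops confirm these choices. Next I measure.

```bash
cat > meas.py <<'E'
from h import *
T=cv2.imread("pics/top0.png");S=cv2.imread("pics/side0.png")
def cen(im,seed,r,lo,hi,fill=True):
    h=cv2.cvtColor(im,cv2.COLOR_BGR2HSV); m=cv2.inRange(h,np.array(lo),np.array(hi))
    k=np.zeros_like(m); cv2.rectangle(k,(seed[0]-r,seed[1]-r),(seed[0]+r,seed[1]+r),255,-1); m&=k
    cs,_=cv2.findContours(m,cv2.RETR_EXTERNAL,cv2.CHAIN_APPROX_NONE)
    c=max(cs,key=cv2.contourArea); M=cv2.moments(c)
    return (M["m10"]/M["m00"],M["m01"]/M["m00"]),c
# bright tops / dots
def dot(im,seed,r=4):  # dark centroid
    g=cv2.cvtColor(im,cv2.COLOR_BGR2GRAY).astype(float); y,x=np.mgrid[seed[1]-r:seed[1]+r+1,seed[0]-r:seed[0]+r+1]
    w=g[y,x]; w=np.clip(np.percentile(w,75)-w,0,None); w[w<w.max()*.4]=0
    return ((w*x).sum()/w.sum(),(w*y).sum()/w.sum())
for n,st,ss,h,r in [("piston",(314,205),(289,233),.058,3),("hex",(288,167),(236,239),.054,5),("orange",(246,246),(290,304),.068,5),
   ("bush",(292,241),(314,269),.045,5),("bluef",(357,205),(314,202),.068,4),("green",(316,145),(234,212),.054,5)]:
    a=dot(T,st,r);b=dot(S,ss,r if n!="piston" else 2); print(n,np.round(a,1),np.round(b,1),"top",onz("top",*a,h)[:2].round(4),"side",onz("side",*b,h)[:2].round(4),"two",*[np.round(q,4) for q in two(a,b)])
for n,seed,r,lo,hi,h in [("piston",(314,204),11,(0,0,150),(180,60,255),.058),("hex",(288,167),11,(15,90,110),(40,255,255),.054),
  ("buffersteel",(383,246),9,(0,0,120),(180,60,255),.050),("bufferblk",(383,246),12,(0,0,0),(180,255,75),.025),("sleeve",(267,202),12,(0,0,150),(180,60,255),.05),("orange",(245,246),11,(5,120,140),(16,255,255),.068),("red",(338,246),12,(0,120,90),(8,255,255),.03)]:
    c,k=cen(T,seed,r,lo,hi);print(n,np.round(c,1),onz("top",*c,h)[:2].round(4),"circ",np.round(cv2.minEnclosingCircle(k),1) if 0 else cv2.minEnclosingCircle(k))
for n,seed,r,lo,hi in [("blue",(443,238),50,(100,100,60),(130,255,255)),("yellow",(185,238),40,(22,120,100),(35,255,255))]:
    c,k=cen(T,seed,r,lo,hi); rr=cv2.minAreaRect(k); P=np.array([onz("top",*p,.02)[:2] for p in cv2.boxPoints(rr)])
    L=np.linalg.norm(np.roll(P,-1,0)-P,axis=1); i=L.argmax(); e=P[(i+1)%4]-P[i]
    print(n,rr,P.mean(0).round(4),L.round(3),"yaw",np.degrees(np.arctan2(e[1],e[0])))
E
python3 meas.py
python3 - <<'E'
import cv2
T=cv2.imread("pics/top0.png");S=cv2.imread("pics/side0.png")
def c(im,x,y,r):return cv2.resize(im[y-r:y+r,x-r:x+r],(380,380),interpolation=cv2.INTER_CUBIC)
cv2.imwrite("pics/cr1.png",cv2.hconcat([c(T,338,246,15),c(S,344,242,19)]))
E
```

```text
piston [313.9 204.3] [288.7 232.5] top [ 0.5606 -0.0054] side [ 0.5629 -0.0064] two [ 0.5611 -0.0051  0.0599] 0.0015
hex [287.5 166.8] [235.4 238.3] top [0.655 0.061] side [0.6561 0.0601] two [0.655  0.061  0.0553] 0.0005
orange [245.1 245.7] [289.5 303.6] top [0.4575 0.1634] side [0.4586 0.1627] two [0.4577 0.1634 0.0694] 0.0006
bush [292.  240.9] [313.7 268.5] top [0.4699 0.0496] side [0.471  0.0487] two [0.4701 0.0496 0.0463] 0.0005
bluef [357.2 204.2] [313.4 201.1] top [ 0.5599 -0.1124] side [ 0.561  -0.1139] two [ 0.5599 -0.1122  0.0697] 0.0004
green [315.1 144.5] [233.2 211.6] top [ 0.7112 -0.0079] side [ 0.712  -0.0085] two [ 0.7112 -0.0079  0.0548] 0.0003
piston [313.7 204.1] [ 0.5611 -0.0048] circ ((313.6475524902344, 204.01365661621094), 8.41383171081543)
hex [287.7 167. ] [0.6546 0.0606] circ ((287.9233703613281, 166.67518615722656), 8.734305381774902)
buffersteel [383.  246.2] [ 0.4567 -0.1772] circ ((382.7272644042969, 246.1212158203125), 6.12739372253418)
bufferblk [382. 246.] [ 0.4574 -0.1769] circ ((381.8780517578125, 245.93902587890625), 9.351974487304688)
sleeve [266.8 201.6] [0.568  0.1129] circ ((266.5, 201.5), 8.631438255310059)
orange [245.1 245.8] [0.4573 0.1635] circ ((245.0, 246.0), 9.486932754516602)
red [338.  245.7] [ 0.458  -0.0656] circ ((338.0625, 245.625), 8.625326156616211)
blue ((442.5, 238.5), (82.99998474121094, 30.999996185302734), 90.0) [ 0.4769 -0.332 ] [0.08  0.212 0.079 0.211] yaw 179.4603424690697
yellow ((184.31411743164062, 237.7583465576172), (31.17074203491211, 56.60744857788086), 7.4314093589782715) [0.4783 0.3273] [0.145 0.081 0.144 0.08 ] yaw -6.763224430633546
```

View pics/cr1.png

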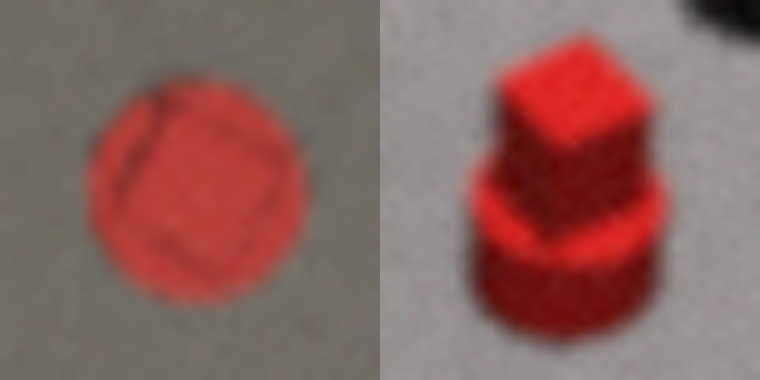

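```bash
cat >> h.py <<'E'
def go(x,y,z,yaw):
    o=get_obs(); p=o["tool_pos"]; w=np.radians(o["tool_rot"][2]); d=np.array([x,y,z])-p
    tw=(np.degrees(w)-yaw+90)%180-90
    print("t",round(o["time_s"],2),"pos",p.round(4),"rot",o["tool_rot"].round(2),"F",o["force"].round(1),"w",round(float(o["grip_width"]),4))
    print("tx %.4f ty %.4f tz %.4f tw %.3f  dist %.3f"%(np.cos(w)*d[0]+np.sin(w)*d[1],np.sin(w)*d[0]-np.cos(w)*d[1],-d[2],np.radians(tw),np.linalg.norm(d)))
E
python3 - <<'E'
from h import *
q=np.array([[117,85],[207,40],[273,103],[185,140]])/10+[325,223]
P=np.array([onz("side",*p,.058)[:2] for p in q]);e=np.roll(P,-1,0)-P
print("plug head",P.mean(0),np.linalg.norm(e,axis=1).round(4),np.degrees(np.arctan2(e[:,1],e[:,0])).round(1)%90)
# hex edges from side crop (scale 3.8, origin 215,190)
S=cv2.imread("pics/side0.png");T=cv2.imread("pics/top0.png")
a=S[222:268,212:262];b=T[152:182,273:303]
cv2.imwrite("pics/cr2.png",cv2.hconcat([cv2.resize(b,(390,390),interpolation=cv2.INTER_CUBIC),cv2.resize(a[:30,9:39],(390,390),interpolation=cv2.INTER_CUBIC)]))
go(.561,-.005,.125,0)
E
```

```text
plug head [ 0.45721825 -0.06492317] [0.0247 0.024  0.0226 0.0221] [63.8 62.4 58.9 68. ]
t 0.1 pos [ 0.1843 -0.6228  0.2215] rot [-1.799e+02  1.000e-02  1.649e+01] F [-0.6  0.2  0.2] w 0.0865
tx 0.5366 ty -0.4855 tz 0.0965 tw 0.288  dist 0.730
```

View pics/cr2.png

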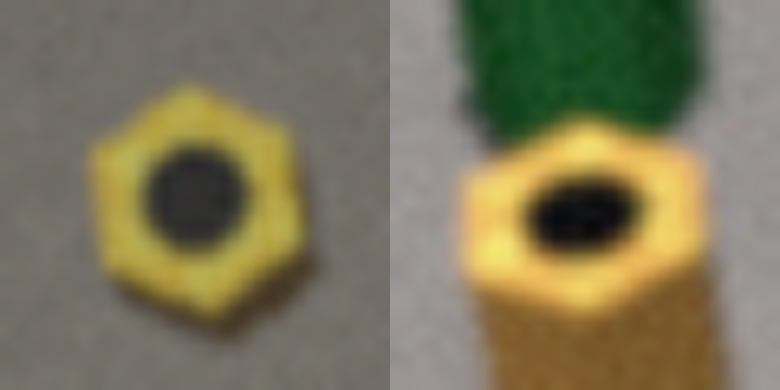

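Plug head faces lie at about −25° and the hex flats at about 6.5°. Tray sizes and part heights agree with the given dimensions. Moving above the piston.

```bash
python3 -m handwheel '[[0.087,0.537,-0.486,0.097,0.288],[0.087,0.537,-0.486,0.097,0.288],[0.087,0.537,-0.486,0.097,0.288],[0.087,0.537,-0.486,0.097,0.288],[0.087,0.537,-0.486,0.097,0.288],[0.087,0.537,-0.486,0.097,0.288],[0.087,0.537,-0.486,0.097,0.288],[0.087,0.537,-0.486,0.097,0.288],[0.087,0.537,-0.486,0.097,0.288],[0.087,0.537,-0.486,0.097,0.288],[0.087,0.537,-0.486,0.097,0.288],[0.087,0.537,-0.486,0.097,0.288],[0.087,0.537,-0.486,0.097,0.288],[0.087,0.537,-0.486,0.097,0.288],[0.087,0.537,-0.486,0.097,0.288],[0.087,0.537,-0.486,0.097,0.288],[0.087,0.537,-0.486,0.097,0.288],[0.087,0.537,-0.486,0.097,0.288],[0.087,0.537,-0.486,0.097,0.288]]' 30
python3 -c "
from h import *
go(.5615,-.005,.024,0)"
```

```text
time_s: 2.0
tool_pos: [0.561, -0.0069, 0.1256]
tool_rot: [179.9, 0.0, -0.2]
force: [-0.4, -0.0, -0.4]
grip_width: 0.0869
t 2.0 pos [ 0.561  -0.0069  0.1256] rot [ 1.7993e+02  1.0000e-02 -1.7000e-01] F [-0.4 -0.  -0.4] w 0.0869
tx 0.0005 ty -0.0019 tz 0.1016 tw -0.003  dist 0.102
```

```bash
python3 -m handwheel '[[0.087,0,-0.001,0.04,0],[0.087,0,-0.001,0.075,0],[0.087,0,-0.001,0.095,0],[0.087,0,-0.001,0.101,0],[0.087,0,-0.001,0.101,0],[0.035,0,-0.001,0.101,0],[0.035,0,-0.001,0.101,0],[0.035,0,-0.001,0.101,0],[0.035,0,-0.001,0.101,0],[0.035,0,-0.001,0.101,0],[0.035,0,-0.001,0.101,0],[0.035,0,-0.001,0.101,0]]' 30
```

```text
time_s: 3.2
tool_pos: [0.5615, -0.0038, 0.0246]
tool_rot: [180.0, -0.0, -0.0]
force: [-0.3, 0.4, 0.9]
grip_width: 0.0437
```

```bash
python3 -m handwheel '[[0.035,0,0,-0.02,0],[0.035,0,0,-0.06,0],[0.035,0,0,-0.1,0],[0.035,0,0,-0.1,0],[0.035,-0.002,0.04,-0.1,0],[0.035,-0.004,0.08,-0.1,0],[0.035,-0.006,0.12,-0.1,0],[0.035,-0.008,0.16,-0.1,0],[0.035,-0.01,0.2,-0.1,0],[0.035,-0.012,0.24,-0.1,0],[0.035,-0.013,0.28,-0.1,0],[0.035,-0.014,0.31,-0.1,0],[0.035,-0.0145,0.328,-0.1,0],[0.035,-0.0145,0.328,-0.1,0],[0.035,-0.0145,0.328,-0.1,0]]'
python3 - <<'E'
from h import *
go(.547,-.3325,.0295,0)
cv2.imwrite("pics/s1.png",read_camera("side"))
E
```

```text
time_s: 4.7
tool_pos: [0.547, -0.33, 0.1237]
tool_rot: [-179.9, 0.0, 0.0]
force: [-0.1, 1.4, -2.0]
grip_width: 0.043
t 4.7 pos [ 0.547  -0.33    0.1237] rot [-1.7987e+02  5.0000e-02  5.0000e-02] F [-0.1  1.4 -2. ] w 0.043
tx 0.0000 ty 0.0025 tz 0.0942 tw 0.001  dist 0.094
```

View pics/s1.png

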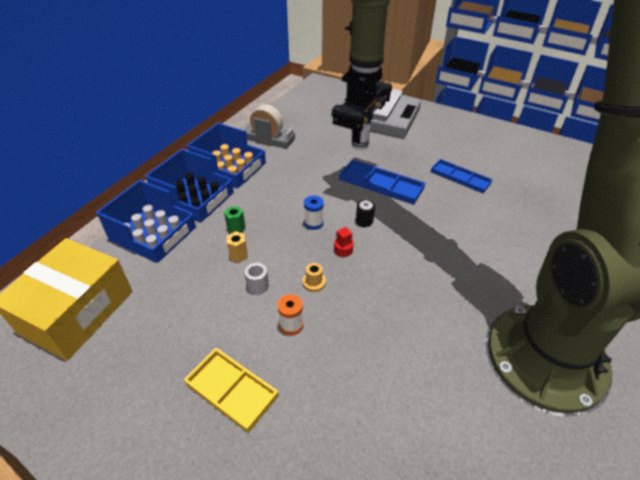

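The piston is held over the far blue compartment (side image about (361,135)), and everything else is where it was. Lowering and releasing.

```bash
python3 -m handwheel '[[0.035,0,0.002,0.04,0],[0.035,0,0.002,0.07,0],[0.035,0,0.002,0.085,0],[0.035,0,0.002,0.091,0],[0.035,0,0.002,0.0945,0],[0.035,0,0.002,0.0955,0],[0.035,0,0.002,0.0955,0]]'
```

```text
time_s: 5.45
tool_pos: [0.5478, -0.3342, 0.0304]
tool_rot: [179.9, -0.1, -0.0]
force: [-0.6, -0.1, -1.8]
grip_width: 0.0429
```

```bash
python3 -m handwheel '[[0.035,0,0,0.001,0],[0.035,0,0,0.0015,0],[0.035,0,0,0.0015,0]]'
```

```text
time_s: 5.75
tool_pos: [0.5475, -0.3343, 0.0287]
tool_rot: [179.9, -0.1, -0.0]
force: [-0.5, 0.7, 3.2]
grip_width: 0.0436
```

Contact made. Releasing and raising.

```bash
python3 -m handwheel '[[0.06,0,0,0,0],[0.06,0,0,0,0],[0.06,0,0,0,0],[0.06,0,0,-0.02,0],[0.06,0,0,-0.06,0],[0.075,0,0,-0.1,0],[0.085,0,0,-0.1,0],[0.085,0,0,-0.1,0]]'
python3 - <<'E'
from h import *
go(.655,.0605,.125,6.5)
E
```

```text
time_s: 6.55
tool_pos: [0.5475, -0.3342, 0.1287]
tool_rot: [179.9, -0.1, -0.0]
force: [-0.2, -0.2, -0.4]
grip_width: 0.0767
t 6.55 pos [ 0.5475 -0.3342  0.1287] rot [ 1.7991e+02 -1.0000e-01 -1.0000e-02] F [-0.2 -0.2 -0.4] w 0.0767
tx 0.1075 ty -0.3947 tz 0.0037 tw -0.114  dist 0.409
```

```bash
python3 -m handwheel '[[0.08,0.011,-0.04,0,-0.02],[0.08,0.024,-0.09,0,-0.05],[0.08,0.038,-0.14,0,-0.1],[0.08,0.052,-0.19,0,-0.114],[0.08,0.065,-0.24,0,-0.114],[0.08,0.079,-0.29,0,-0.114],[0.08,0.091,-0.335,0,-0.114],[0.08,0.101,-0.37,0,-0.114],[0.08,0.106,-0.389,0,-0.114],[0.08,0.1075,-0.3945,0.003,-0.114],[0.08,0.1075,-0.3945,0.003,-0.114],[0.08,0.1075,-0.3945,0.003,-0.114]]' 30
python3 - <<'E'
from h import *
go(.655,.0605,.023,6.5)
cv2.imwrite("pics/t2.png",read_camera("top")[100:350,150:500])
E
```

```text
time_s: 7.75
tool_pos: [0.6538, 0.0579, 0.1232]
tool_rot: [179.9, 0.1, 6.4]
force: [-0.2, -0.3, 0.7]
grip_width: 0.0798
t 7.75 pos [0.6538 0.0579 0.1232] rot [1.7991e+02 1.4000e-01 6.3800e+00] F [-0.2 -0.3  0.7] w 0.0798
tx 0.0015 ty -0.0025 tz 0.1002 tw -0.002  dist 0.100
```

View pics/t2.png

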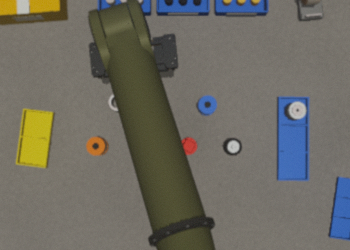

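The piston stands in the far compartment (crop (297,110)). Descending on the hex.

```bash
python3 -m handwheel '[[0.08,0.001,-0.001,0.04,0],[0.08,0.001,-0.001,0.075,0],[0.08,0.001,-0.001,0.093,0],[0.08,0.001,-0.001,0.0985,0],[0.08,0.001,-0.001,0.0985,0],[0.03,0.001,-0.001,0.0985,0],[0.03,0.001,-0.001,0.0985,0],[0.03,0.001,-0.001,0.0985,0],[0.03,0.001,-0.001,0.0985,0],[0.03,0.001,-0.001,0.0985,0],[0.03,0.001,-0.001,0.0985,0],[0.03,0.001,-0.001,0.0985,0],[0.03,0.001,-0.001,0.0985,0]]' 30
python3 - <<'E'
from h import *
go(.477,-.332,.125,0)
E
```

```text
time_s: 9.1
tool_pos: [0.6554, 0.062, 0.0262]
tool_rot: [-180.0, -0.0, 6.5]
force: [-0.2, 0.7, 1.3]
grip_width: 0.0382
t 9.1 pos [0.6554 0.062  0.0262] rot [-1.80e+02 -1.00e-02  6.53e+00] F [-0.2  0.7  1.3] w 0.0382
tx -0.2221 ty 0.3711 tz -0.0988 tw 0.114  dist 0.444
```

```bash
python3 -m handwheel '[[0.03,0,0,-0.02,0],[0.03,0,0,-0.06,0],[0.03,0,0,-0.099,0],[0.03,-0.02,0.034,-0.1,0],[0.03,-0.042,0.07,-0.1,0.02],[0.03,-0.064,0.107,-0.1,0.05],[0.03,-0.086,0.144,-0.1,0.08],[0.03,-0.108,0.181,-0.1,0.114],[0.03,-0.13,0.218,-0.1,0.114],[0.03,-0.152,0.255,-0.1,0.114],[0.03,-0.174,0.292,-0.1,0.114],[0.03,-0.196,0.329,-0.1,0.114],[0.03,-0.212,0.355,-0.1,0.114],[0.03,-0.219,0.367,-0.1,0.114],[0.03,-0.222,0.371,-0.1,0.114],[0.03,-0.222,0.371,-0.1,0.114],[0.03,-0.222,0.371,-0.1,0.114]]'
python3 - <<'E'
from h import *
go(.477,-.332,.0302,0)
E
```

```text
time_s: 10.8
tool_pos: [0.4781, -0.3297, 0.1259]
tool_rot: [-179.9, -0.0, 0.2]
force: [0.6, -0.1, -2.3]
grip_width: 0.0378
t 10.8 pos [ 0.4781 -0.3297  0.1259] rot [-1.7993e+02 -2.0000e-02  1.7000e-01] F [ 0.6 -0.1 -2.3] w 0.0378
tx -0.0011 ty 0.0023 tz 0.0957 tw 0.003  dist 0.096
```

```bash
python3 -m handwheel '[[0.03,0,0.001,0.04,0],[0.03,0,0.001,0.07,0],[0.03,0,0.001,0.087,0],[0.03,0,0.001,0.093,0],[0.03,0,0.001,0.095,0],[0.03,0,0.001,0.096,0],[0.03,0,0.001,0.096,0]]'
```

```text
time_s: 11.5
tool_pos: [0.478, -0.3333, 0.0313]
tool_rot: [179.9, -0.1, 0.0]
force: [-0.1, 0.6, -3.2]
grip_width: 0.0381
```

```bash
python3 -m handwheel '[[0.03,0,0,0.001,0],[0.03,0,0,0.0015,0],[0.03,0,0,0.0015,0]]'
```

```text
time_s: 11.8
tool_pos: [0.4778, -0.3336, 0.0301]
tool_rot: [179.9, -0.1, -0.0]
force: [-0.4, 1.5, 5.5]
grip_width: 0.0383
```

```bash
python3 -m handwheel '[[0.06,0,0,0,0],[0.06,0,0,0,0],[0.06,0,0,0,0],[0.06,0,0,-0.02,0],[0.06,0,0,-0.06,0],[0.075,0,0,-0.1,0],[0.085,0,0,-0.1,0],[0.085,0,0,-0.1,0]]'
python3 - <<'E'
from h import *
go(.457,-.177,.125,0)
E
```

```text
time_s: 12.6
tool_pos: [0.4774, -0.3335, 0.1295]
tool_rot: [179.9, -0.1, -0.0]
force: [-0.2, 0.4, 0.2]
grip_width: 0.0765
t 12.6 pos [ 0.4774 -0.3335  0.1295] rot [ 1.7991e+02 -9.0000e-02 -2.0000e-02] F [-0.2  0.4  0.2] w 0.0765
tx -0.0204 ty -0.1565 tz 0.0045 tw -0.000  dist 0.158
```

```bash
python3 -m handwheel '[[0.085,-0.004,-0.035,0.003,0],[0.085,-0.009,-0.075,0.004,0],[0.085,-0.015,-0.115,0.004,0],[0.085,-0.019,-0.145,0.004,0],[0.085,-0.0205,-0.156,0.004,0],[0.085,-0.0205,-0.156,0.004,0],[0.085,-0.0205,-0.156,0.004,0]]' 30
python3 - <<'E'
from h import *
go(.457,-.177,.022,0)
E
```

```text
time_s: 13.3
tool_pos: [0.4562, -0.1785, 0.124]
tool_rot: [180.0, 0.0, -0.1]
force: [-0.8, -1.0, -0.7]
grip_width: 0.0851
t 13.3 pos [ 0.4562 -0.1785  0.124 ] rot [ 1.7997e+02  3.0000e-02 -8.0000e-02] F [-0.8 -1.  -0.7] w 0.0851
tx 0.0008 ty -0.0015 tz 0.1020 tw -0.001  dist 0.102
```

```bash
python3 -m handwheel '[[0.085,0.001,0,0.04,0],[0.085,0.001,0,0.075,0],[0.085,0.001,0,0.095,0],[0.085,0.001,0,0.102,0],[0.085,0.001,0,0.103,0],[0.035,0.001,0,0.103,0],[0.035,0.001,0,0.103,0],[0.035,0.001,0,0.103,0],[0.035,0.001,0,0.103,0],[0.035,0.001,0,0.103,0],[0.035,0.001,0,0.103,0],[0.035,0.001,0,0.103,0]]' 30
python3 - <<'E'
from h import *
go(.407,-.3315,.125,0)
E
```

```text
time_s: 14.5
tool_pos: [0.4576, -0.1769, 0.0218]
tool_rot: [-180.0, -0.0, -0.0]
force: [-0.6, 0.5, 2.1]
grip_width: 0.0431
t 14.5 pos [ 0.4576 -0.1769  0.0218] rot [-1.8e+02 -1.0e-02 -0.0e+00] F [-0.6  0.5  2.1] w 0.0431
tx -0.0506 ty 0.1546 tz -0.1032 tw -0.000  dist 0.193
```

```bash
python3 -m handwheel '[[0.035,0,0,-0.02,0],[0.035,0,0,-0.06,0],[0.035,0,0,-0.099,0],[0.035,-0.012,0.035,-0.1,0],[0.035,-0.025,0.075,-0.1,0],[0.035,-0.038,0.115,-0.1,0],[0.035,-0.046,0.14,-0.1,0],[0.035,-0.0505,0.154,-0.1,0],[0.035,-0.0505,0.154,-0.1,0],[0.035,-0.0505,0.154,-0.1,0]]'
python3 - <<'E'
from h import *
go(.407,-.3315,.0258,0)
cv2.imwrite("pics/s3.png",read_camera("side"))
E
```

```text
time_s: 15.5
tool_pos: [0.4075, -0.3293, 0.1212]
tool_rot: [-179.9, 0.0, 0.1]
force: [0.1, 0.0, -0.6]
grip_width: 0.0436
t 15.5 pos [ 0.4075 -0.3293  0.1212] rot [-1.7991e+02  1.0000e-02  7.0000e-02] F [ 0.1  0.  -0.6] w 0.0436
tx -0.0005 ty 0.0022 tz 0.0954 tw 0.001  dist 0.095
```

View pics/s3.png

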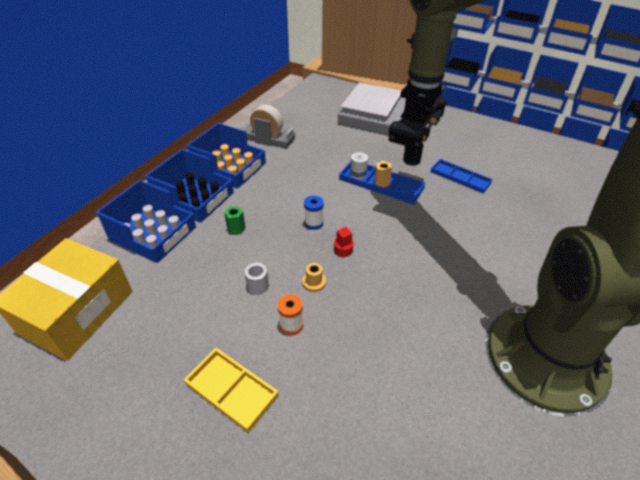

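The piston (359,163) and hex (384,173) stand in their compartments, and the buffer is held over the near one (413,150). Lowering.

```bash
python3 -m handwheel '[[0.035,0,0.001,0.04,0],[0.035,0,0.001,0.07,0],[0.035,0,0.001,0.087,0],[0.035,0,0.001,0.093,0],[0.035,0,0.001,0.095,0],[0.035,0,0.001,0.096,0],[0.035,0,0.001,0.0965,0],[0.035,0,0.001,0.0965,0]]'
```

```text
time_s: 16.35
tool_pos: [0.4075, -0.3325, 0.026]
tool_rot: [179.9, -0.1, -0.0]
force: [0.7, -0.1, -1.7]
grip_width: 0.0432
```

```bash
python3 -m handwheel '[[0.035,0,0,0.001,0],[0.035,0,0,0.0012,0],[0.035,0,0,0.0012,0]]'
```

```text
time_s: 16.65
tool_pos: [0.4076, -0.3326, 0.0257]
tool_rot: [179.9, -0.1, -0.0]
force: [-2.7, 2.1, 8.1]
grip_width: 0.0432
```

```bash
python3 -m handwheel '[[0.06,0,0,0,0],[0.06,0,0,0,0],[0.06,0,0,0,0],[0.06,0,0,-0.02,0],[0.06,0,0,-0.06,0],[0.075,0,0,-0.1,0],[0.085,0,0,-0.1,0],[0.085,0,0,-0.1,0]]'
python3 - <<'E'
from h import *
go(.458,.163,.15,0)
E
```

```text
time_s: 17.45
tool_pos: [0.4074, -0.3326, 0.1248]
tool_rot: [179.9, -0.1, -0.0]
force: [-0.1, 1.0, -0.5]
grip_width: 0.0763
t 17.45 pos [ 0.4074 -0.3326  0.1248] rot [ 1.7989e+02 -9.0000e-02 -2.0000e-02] F [-0.1  1.  -0.5] w 0.0763
tx 0.0504 ty -0.4956 tz -0.0252 tw -0.000  dist 0.499
```

```bash
python3 -m handwheel '[[0.085,0.02,-0.03,-0.015,0],[0.085,0.035,-0.075,-0.025,0],[0.085,0.05,-0.12,-0.025,0],[0.085,0.06,-0.165,-0.025,0],[0.085,0.06,-0.21,-0.025,0],[0.085,0.06,-0.255,-0.025,0],[0.085,0.06,-0.3,-0.025,0],[0.085,0.06,-0.345,-0.025,0],[0.085,0.06,-0.39,-0.025,0],[0.085,0.056,-0.43,-0.025,0],[0.085,0.052,-0.465,-0.025,0],[0.085,0.0505,-0.488,-0.025,0],[0.085,0.0505,-0.4955,-0.025,0],[0.085,0.0505,-0.4955,-0.025,0],[0.085,0.0505,-0.4955,-0.025,0]]' 30
python3 - <<'E'
from h import *
go(.458,.163,.044,0)
cv2.imwrite("pics/s4.png",read_camera("side"))
E
```

```text
time_s: 18.95
tool_pos: [0.4574, 0.1616, 0.148]
tool_rot: [179.9, 0.1, -0.1]
force: [1.3, -1.2, 0.3]
grip_width: 0.085
t 18.95 pos [0.4574 0.1616 0.148 ] rot [ 1.7995e+02  9.0000e-02 -1.1000e-01] F [ 1.3 -1.2  0.3] w 0.085
tx 0.0006 ty -0.0014 tz 0.1040 tw -0.002  dist 0.104
```

View pics/s4.png

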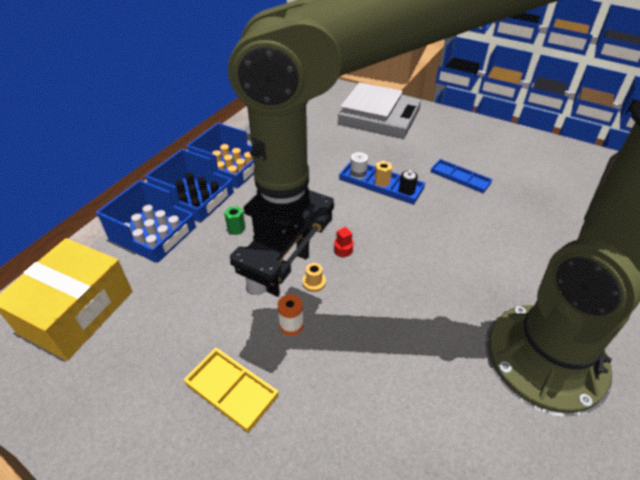

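All three blue-tray parts stand upright at (359,163), (384,173) and (408,181), and the gripper is over the orange filter (290,315). I'll grip it by its top cap.

```bash
python3 -m handwheel '[[0.085,0,0,0.04,0],[0.085,0,0,0.075,0],[0.085,0,0,0.095,0],[0.085,0,0,0.102,0],[0.085,0,0,0.103,0],[0.035,0,0,0.103,0],[0.035,0,0,0.103,0],[0.035,0,0,0.103,0],[0.035,0,0,0.103,0],[0.035,0,0,0.103,0],[0.035,0,0,0.103,0],[0.035,0,0,0.103,0]]' 25
python3 - <<'E'
from h import *
c=np.array([.4785,.327]);a=np.radians(-6.8);e=np.array([np.cos(a),np.sin(a)])
print(c+.035*e,c-.035*e)
go(*(c+.035*e),.145,-6.8)
E
```

```text
time_s: 20.2
tool_pos: [0.4577, 0.1636, 0.046]
tool_rot: [-180.0, -0.0, -0.0]
force: [0.1, -0.2, 1.6]
grip_width: 0.0452
[0.51325379 0.32285586] [0.44374621 0.33114414]
t 20.2 pos [0.4577 0.1636 0.046 ] rot [-1.8e+02 -2.0e-02 -0.0e+00] F [ 0.1 -0.2  1.6] w 0.0452
tx 0.0556 ty -0.1593 tz -0.0990 tw 0.119  dist 0.196
```

```bash
python3 -m handwheel '[[0.035,0,0,-0.02,0],[0.035,0,0,-0.06,0],[0.035,0,0,-0.095,0],[0.035,0.012,-0.035,-0.098,0.02],[0.035,0.026,-0.075,-0.098,0.06],[0.035,0.04,-0.115,-0.098,0.1],[0.035,0.05,-0.145,-0.098,0.119],[0.035,0.0555,-0.159,-0.098,0.119],[0.035,0.0555,-0.159,-0.098,0.119],[0.035,0.0555,-0.159,-0.098,0.119]]'
python3 - <<'E'
from h import *
go(.5133,.3229,.050,-6.8)
cv2.imwrite("pics/s5.png",read_camera("side")[180:480,100:400])
E
```

```text
time_s: 21.2
tool_pos: [0.5125, 0.3219, 0.1431]
tool_rot: [179.9, 0.1, -6.8]
force: [0.7, -0.3, -0.7]
grip_width: 0.0452
t 21.2 pos [0.5125 0.3219 0.1431] rot [ 1.7993e+02  8.0000e-02 -6.8000e+00] F [ 0.7 -0.3 -0.7] w 0.0452
tx 0.0007 ty -0.0011 tz 0.0931 tw -0.000  dist 0.093
```

View pics/s5.png

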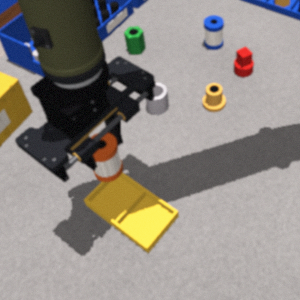

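The filter hangs upright over the far yellow compartment (crop (107,165)). Lowering.

```bash
python3 -m handwheel '[[0.035,0,0,0.04,0],[0.035,0,0,0.07,0],[0.035,0,0,0.085,0],[0.035,0,0,0.09,0],[0.035,0,0,0.0925,0],[0.035,0,0,0.0935,0],[0.035,0,0,0.094,0],[0.035,0,0,0.094,0]]'
```

```text
time_s: 22.05
tool_pos: [0.5135, 0.3228, 0.0508]
tool_rot: [-180.0, -0.1, -6.8]
force: [-0.1, 0.5, -0.8]
grip_width: 0.0453
```

```bash
python3 -m handwheel '[[0.035,0,0,0.001,0],[0.035,0,0,0.0012,0],[0.035,0,0,0.0012,0]]'
```

```text
time_s: 22.35
tool_pos: [0.5138, 0.3229, 0.05]
tool_rot: [-180.0, -0.1, -6.8]
force: [-1.0, -1.3, 6.3]
grip_width: 0.0447
```

```bash
python3 -m handwheel '[[0.065,0,0,0,0],[0.065,0,0,0,0],[0.065,0,0,0,0],[0.065,0,0,-0.02,0],[0.065,0,0,-0.06,0],[0.065,0,0,-0.1,0],[0.065,0,0,-0.1,0],[0.065,0,0,-0.1,0]]'
python3 - <<'E'
from h import *
go(.4575,-.065,.135,-25)
E
```

```text
time_s: 23.15
tool_pos: [0.5135, 0.3227, 0.1494]
tool_rot: [-180.0, -0.1, -6.8]
force: [0.7, -1.2, 0.2]
grip_width: 0.0648
t 23.15 pos [0.5135 0.3227 0.1494] rot [-1.7997e+02 -1.0000e-01 -6.8400e+00] F [ 0.7 -1.2  0.2] w 0.0648
tx -0.0094 ty 0.3916 tz 0.0144 tw 0.317  dist 0.392
```

```bash
python3 -m handwheel '[[0.065,0,0.035,0,0.03],[0.065,-0.001,0.075,0,0.08],[0.065,-0.002,0.115,0,0.13],[0.065,-0.003,0.155,0,0.18],[0.065,-0.004,0.195,0,0.23],[0.065,-0.005,0.235,0,0.28],[0.065,-0.006,0.275,0,0.317],[0.065,-0.007,0.315,0.005,0.317],[0.065,-0.008,0.35,0.01,0.317],[0.065,-0.009,0.378,0.014,0.317],[0.065,-0.0095,0.3915,0.014,0.317],[0.065,-0.0095,0.3915,0.014,0.317],[0.065,-0.0095,0.3915,0.014,0.317]]' 25
python3 - <<'E'
from h import *
go(.4575,-.065,.027,-25)
cv2.imwrite("pics/s6.png",cv2.resize(read_camera("side")[150:450,150:450],None,fx=2,fy=2))
E
```

```text
time_s: 24.45
tool_pos: [0.4564, -0.0645, 0.1336]
tool_rot: [-180.0, 0.1, -25.0]
force: [0.0, 0.2, -0.5]
grip_width: 0.0648
t 24.45 pos [ 0.4564 -0.0645  0.1336] rot [-1.7999e+02  1.2000e-01 -2.5010e+01] F [ 0.   0.2 -0.5] w 0.0648
tx 0.0012 ty -0.0001 tz 0.1066 tw -0.000  dist 0.107
```

View pics/s6.png

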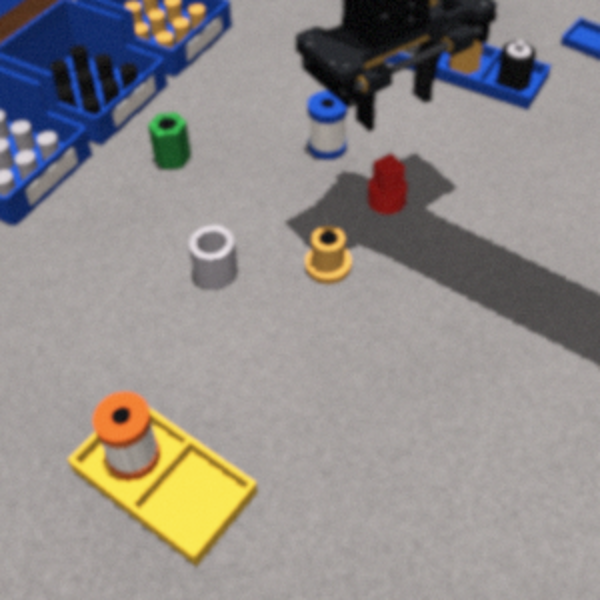

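The filter stands in the far yellow compartment (crop (127,435)), and the gripper is over the plug (crop (388,185)). Descending.

```bash
python3 -m handwheel '[[0.065,0.001,0,0.04,0],[0.065,0.001,0,0.075,0],[0.065,0.001,0,0.095,0],[0.065,0.001,0,0.102,0],[0.065,0.001,0,0.102,0],[0.018,0.001,0,0.102,0],[0.018,0.001,0,0.102,0],[0.018,0.001,0,0.102,0],[0.018,0.001,0,0.102,0],[0.018,0.001,0,0.102,0],[0.018,0.001,0,0.102,0],[0.018,0.001,0,0.102,0],[0.018,0.001,0,0.102,0]]' 25
python3 - <<'E'
from h import *
go(.4437,.3311,.15,-6.8)
E
```

```text
time_s: 25.8
tool_pos: [0.458, -0.0656, 0.0328]
tool_rot: [180.0, -0.0, -25.0]
force: [-0.9, 0.4, 1.9]
grip_width: 0.026
t 25.8 pos [ 0.458  -0.0656  0.0328] rot [ 1.7999e+02 -1.0000e-02 -2.4990e+01] F [-0.9  0.4  1.9] w 0.026
tx -0.1806 ty -0.3535 tz -0.1172 tw -0.317  dist 0.414
```

```bash
python3 -m handwheel '[[0.018,0,0,-0.02,0],[0.018,0,0,-0.06,0],[0.018,0,0,-0.1,0],[0.018,-0.012,-0.024,-0.115,0],[0.018,-0.03,-0.059,-0.117,-0.03],[0.018,-0.048,-0.094,-0.117,-0.07],[0.018,-0.066,-0.129,-0.117,-0.12],[0.018,-0.084,-0.164,-0.117,-0.17],[0.018,-0.102,-0.199,-0.117,-0.22],[0.018,-0.12,-0.234,-0.117,-0.27],[0.018,-0.138,-0.27,-0.117,-0.317],[0.018,-0.156,-0.305,-0.117,-0.317],[0.018,-0.17,-0.333,-0.117,-0.317],[0.018,-0.178,-0.349,-0.117,-0.317],[0.018,-0.1805,-0.3535,-0.117,-0.317],[0.018,-0.1805,-0.3535,-0.117,-0.317],[0.018,-0.1805,-0.3535,-0.117,-0.317]]'
python3 - <<'E'
from h import *
go(.4437,.3311,.0368,-6.8)
E
```

```text
time_s: 27.5
tool_pos: [0.444, 0.3295, 0.1492]
tool_rot: [179.9, 0.0, -6.9]
force: [-0.2, -0.5, -1.2]
grip_width: 0.0264
t 27.5 pos [0.444  0.3295 0.1492] rot [179.91   0.    -6.91] F [-0.2 -0.5 -1.2] w 0.0264
tx -0.0005 ty -0.0016 tz 0.1124 tw -0.002  dist 0.112
```

```bash
python3 -m handwheel '[[0.018,0,0,0.04,0],[0.018,0,0,0.08,0],[0.018,0,0,0.1,0],[0.018,0,0,0.108,0],[0.018,0,0,0.111,0],[0.018,0,0,0.1125,0],[0.018,0,0,0.113,0],[0.018,0,0,0.113,0]]'
```

```text
time_s: 28.3
tool_pos: [0.4444, 0.3314, 0.0376]
tool_rot: [-180.0, -0.1, -6.8]
force: [-0.5, 0.4, -0.8]
grip_width: 0.0261
```

```bash
python3 -m handwheel '[[0.018,0,0,0.001,0],[0.018,0,0,0.0012,0],[0.018,0,0,0.0012,0]]'
```

```text
time_s: 28.6
tool_pos: [0.4444, 0.3316, 0.0368]
tool_rot: [-180.0, -0.1, -6.8]
force: [-0.5, -0.1, 5.5]
grip_width: 0.0257
```

Release, raise, then retreat out to clear the views.

```bash
python3 -m handwheel '[[0.045,0,0,0,0],[0.045,0,0,0,0],[0.045,0,0,0,0],[0.045,0,0,-0.02,0],[0.045,0,0,-0.06,0],[0.045,0,0,-0.1,0],[0.045,0,0,-0.14,0],[0.045,0,-0.04,-0.16,0],[0.045,0,-0.08,-0.16,0],[0.045,0,-0.12,-0.16,0],[0.045,0,-0.15,-0.16,0],[0.045,0,-0.15,-0.16,0],[0.045,0,-0.15,-0.16,0]]'
python3 - <<'E'
from h import *
t=read_camera("top");s=read_camera("side")
cv2.imwrite("pics/t7.png",t);cv2.imwrite("pics/s7.png",s)
print(get_obs()["joint_velocities"].round(1))
E
```

```text
time_s: 29.9
tool_pos: [0.4593, 0.482, 0.1947]
tool_rot: [179.9, 0.0, -6.6]
force: [0.7, 0.3, -1.2]
grip_width: 0.0449
[ 2.6 -0.3 -0.5  0.3  0.  -0.1  0. ]
```

View pics/t7.png

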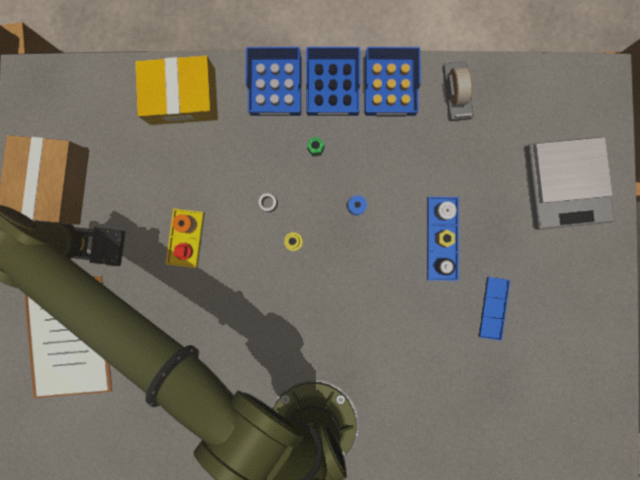

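View pics/s7.png

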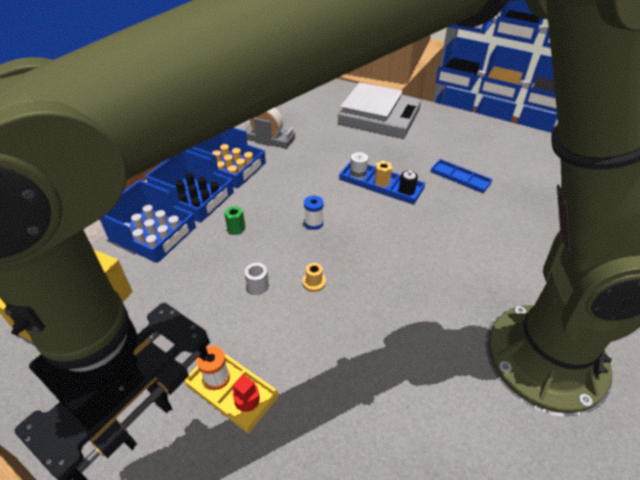

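```bash
python3 - <<'E'
import cv2
T=cv2.imread("pics/t7.png");S=cv2.imread("pics/s7.png")
def c(im,x,y,r):return cv2.resize(im[y-r:y+r,x-r:x+r],(390,290*390//290),interpolation=cv2.INTER_CUBIC)
a=cv2.hconcat([c(T,185,238,34),c(T,443,238,46)]);b=cv2.hconcat([c(S,231,385,46),c(S,382,176,46)])
cv2.imwrite("pics/f7.png",cv2.resize(cv2.vconcat([a,b]),(600,600)))
E
python3 - <<'E'
exec(open('meas.py').read().split("for n,st")[0])
A=cv2.imread("pics/t7.png");B=cv2.imread("pics/s7.png")
for n,st,r in [("bush",(292,241),5),("bluef",(357,205),4),("green",(316,145),5),("sleeve",(267,202),4)]:
    print(n,np.round(dot(T,st,r),1),np.round(dot(A,st,r),1))
E
```

```text
bush [292.  240.9] [292.  240.8]
bluef [357.2 204.2] [357.2 204.2]
green [315.1 144.5] [315.1 144.5]
sleeve [263.8 200. ] [263.7 200. ]
```

View pics/f7.png

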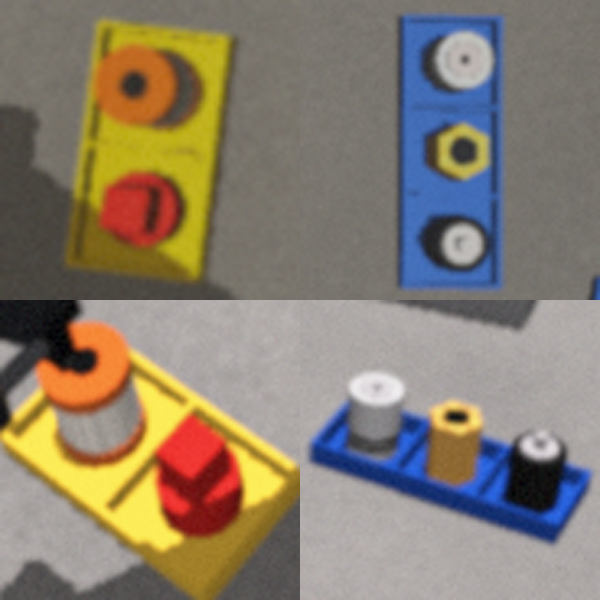

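All five parts stand upright, each inside its own compartment, and the surplus pieces are unmoved. Handing in.

```bash
python3 -c "
from cell import *
print(sign_off(), get_obs()['time_s'])"
```

```text
the job is handed in; nothing more can be done
the job is handed in; nothing more can be done
```

Both kits are made up and handed in at about 30 s of robot time. The blue tray holds the piston (far), hex coupling (middle) and buffer (near). The yellow tray holds the orange-capped filter (far) and the red plug (near). I placed them in the order you listed.

**Last checks:** both cameras show all five parts upright, each in its own compartment, with the arm clear of everything. The blue filter, brass bush, steel sleeve and green hex are within 0.1 pixel of where they started. Jaw widths on gripping were all within about 1 mm of the part sizes. The contact forces I read when setting parts down were about 9 N or less, and no check failed. The top and side cameras disagreed by only 1–2 mm on part positions, within calibration. The one gap is that I judged the final seating in the trays by eye and did not measure it again.

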